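# Make up two concrete test kits in their trays

### The job

Make up the two test kits from the stock standing at the front of the bench: the blue tray gets the tan concrete cube and the white-lidded jar; the yellow tray gets the dark concrete cylinder, the blue-lidded jar and the brass weight. Stand each thing upright and fully down in its own recess: the jar in the round one, the concrete specimen in the (large) square one, the weight in the small square one. The red-lidded jar and the crucible belong to neither kit: leave them where they stand.

Things in the scene. Friction and masses are not known exactly. Their poses are not given: they have to be found in the camera images.
- blue_tray: Fixed blue plastic tray, 88 mm wide (its x, away from the robot) by 156 mm long (its y, to the left), yaw within 15 degrees, top 10 mm above the bench; 11 mm flange at each end. Recesses 6 mm deep, floor 4 mm above the bench, centred at x = 0: round, 68 mm across, at y = +34 mm; square, 58 x 58 mm, at y = -39 mm. Origin: centre of underside.
- yellow_tray: Fixed yellow plastic tray, 88 mm wide (its x, away from the robot) by 214 mm long (its y, to the left), yaw within 15 degrees, top 10 mm above the bench; 11 mm flange at each end. Recesses 6 mm deep, floor 4 mm above the bench, centred at x = 0: round, 68 mm across, at y = +63 mm; large square, 58 x 58 mm, at y = -10 mm; small square, 48 x 48 mm, at y = -73 mm. Origin: centre of underside.
- tan_cube: Tan (light brown) cast concrete test cube, 40 x 40 x 40 mm, 0.15 kg, faces along its own x, y and z. Origin: centre of its underside. Stands flat on the bench at the start, at any yaw; it fits the square recess at any yaw.
- dark_cylinder: Dark grey cast concrete test cylinder, 36 mm diameter, 50 mm tall, 0.11 kg. Origin: centre of its underside, z up along its axis. Stands upright on the bench at the start.
- blue_jar: White plastic sample jar with a blue screw lid (lid does not come off), 49 mm diameter, 58 mm tall, 0.12 kg. Origin: centre of its underside, z up along its axis. Stands upright on the bench at the start.
- white_jar: White plastic sample jar with a white screw lid (lid does not come off), 49 mm diameter, 58 mm tall, 0.12 kg. Origin: centre of its underside, z up along its axis. Stands upright on the bench at the start.
- brass_weight: Brass weight with a knob on top, 30 mm diameter body, 46 mm tall over the knob, 0.2 kg; the straight body reaches to about 28 mm above its underside. Origin: centre of its underside, z up along its axis. Stands upright on the bench at the start.
- red_jar: White plastic sample jar with a red screw lid, 57 mm diameter, 76 mm tall; belongs to neither kit and stays where it stands. Origin: centre of its underside.
- crucible: Small white porcelain crucible, open at the top, 42 mm across its rim, 36 mm tall; belongs to neither kit and stays where it stands. Origin: centre of its underside.
There are look-alikes about, which are no part of the job. What is shaped like the tan_cube but turquoise is not meant.

How it is judged:
At the end, for the whole second after the job is handed in: Blue tray: tan cube in square, white-lidded jar in round recess. Yellow: dark cylinder in large square, blue-lidded jar in round, weight in small square. Each within 14 mm of the recess's centre along and across the tray, within 3 mm of its floor, upright within 0.1 rad, at rest (x of tan_cube in the frame of blue_tray between -0.014 and 0.014 m and y of tan_cube in the frame of blue_tray between -0.053 and -0.025 m and z of tan_cube in the frame of blue_tray between 0 and 0.007 m and angle between each of tan_cube, white_jar, dark_cylinder, blue_jar, brass_weight's own z axis and vertical below 0.1 rad and linear speed of each of tan_cube, white_jar, dark_cylinder, blue_jar, brass_weight below 0.02 m/s and x of white_jar in the frame of blue_tray between -0.014 and 0.014 m and y of white_jar in the frame of blue_tray between 0.02 and 0.048 m and z of white_jar in the frame of blue_tray between 0 and 0.007 m and x of dark_cylinder in the frame of yellow_tray between -0.014 and 0.014 m and y of dark_cylinder in the frame of yellow_tray between -0.024 and 0.004 m and z of dark_cylinder in the frame of yellow_tray between 0 and 0.007 m and x of blue_jar in the frame of yellow_tray between -0.014 and 0.014 m and y of blue_jar in the frame of yellow_tray between 0.049 and 0.077 m and z of blue_jar in the frame of yellow_tray between 0 and 0.007 m and x of brass_weight in the frame of yellow_tray between -0.014 and 0.014 m and y of brass_weight in the frame of yellow_tray between -0.087 and -0.059 m and z of brass_weight in the frame of yellow_tray between 0 and 0.007 m); the robot touches nothing.
It fails at once if the red-lidded jar or the crucible is displaced by more than 20 mm or tipped over (distance of any of red_jar, crucible from where it was at the start of the episode above 0.02 m or angle between any of red_jar, crucible's own z axis and vertical above 0.3 rad).
It also fails if it takes over 118 s, if anything falls off the work surface, if the arm or the gripper's body presses on something with over 40 N, if the wrist force passes 120 N, or if a joint passes its speed limit or range.

### The arm

A 7-joint arm with a two-finger parallel gripper is mounted at the origin on a cart in front of the work surface, level with it; the furniture and walls round the work are solid. World frame = base frame: x ahead of the robot, y to its left, z up, the work surface at z = 0. Lengths are in m, angles in rad, forces in N, time in s.
With the tool pointing down it reaches from about 0.4 to 0.85 m from the base axis. Payload 4.5 kg.
Tool frame: the origin (TCP) lies where the fingers leave the gripper's body, on its centre line; the fingertips stand 64 mm ahead of it and the grasp point (between the pads) lies 45 mm ahead of it; z points along the fingers, y is the direction in which the jaws open and shut (so a half turn about z gives the same grasp; the last joint's range is limited). The gripper opens to 88 mm and grips with 3 to 60 N. Pads are 18 mm wide; open, the fingers measure 123 mm over their backs; the gripper's body (75 mm by 187 mm) begins 45 mm behind the grasp point.
Start: joints at [1.383, 0.689, -0.195, 1.565, 0.157, 0.902, -0.215], TCP at [0.138, -0.61, 0.303] pointing down, gripper open.
Joint ranges: [-3.01, 3.01], [-0.46, 2.08], [-1.47, 1.51], [0.13, 2.56], [-1, 4.14], [0.04, 2.09], [-2.66, 2.66]. Speed limits (rad/s): [2.57, 2.57, 3.14, 3.14, 3.14, 3.14, 3.14].

### API

Orientations are given as a unit quaternion [x, y, z, w].
In Python, from plant import monitor, snapshot, workorder, finder gives the robot as it stands.
- The arm moves only by the tool carry_out, never from a script. Its argument "motion" is one flat list of numbers, 6 for each row, row after row: the shift along the tool's x, y, z in cm, then the turn, a rotation vector about the tool's x, y, z in rad. In form: [x, y, z, rx, ry, rz, x, y, z, rx, ry, rz, ...]. A call has 1 to 8 rows; each row shifts and turns the commanded pose from where the row before left it, along the tool's axes as they then stand; what a row does not reach is not made up. A row lasts 1/8 s, in which the tool goes at most 62.5 mm and 10.7 degrees, less where a joint would pass 70% of its speed; a pose out of reach is approached as far as the arm can. A call with a gripper value outside its range is refused whole. "hand" is the finger opening in cm, from 0 to 8.81, set as the call begins (left out, the last holds). The fingers move at their own pace and stop on an object; "grip_force" is the grip in N (left out, the last holds). Time passes only in rows, so rows that do not move let the fingers close. It gives the time, the measured TCP pose, the force and the opening at its end, in the units of the state.
- monitor.get_state(): the state, without advancing time (a new reading comes with each control period).
- snapshot(name): name is "side" or "top"; returns a dict with "frame" (480x640x3 uint8, red, green, blue), "range_z" (480x640 float32, m along the optical axis (not along the pixel's ray), 0 where there is no reading), "fx", "fy", "cx", "cy" (pixels), "D" ([k1, k2, p1, p2, k3] as OpenCV has them; the pictures are not rectified), "rvec" (rotation vector, rad) and "tvec" (3), from world to camera coordinates, as OpenCV has them. Camera axes: x right, y down, z forward; pixel columns grow to the right and rows downward; lengths in m; the calibration is good to about 2 mm. A picture is of the moment at which its call begins.
- workorder.finish_job(): hands the job in, once; it reports no verdict.
Trained networks look in a picture, given as the dict that the camera call returned (one of the last four; its "shot" number tells which), for a name from the list of things; names that differ only in an ending like _2 or _b are one class to them, and where a whole thing is asked for, a point or a joint stands for the part that bears it (a point fixed in the world has none). Each returns a list of dicts, best first, with "p" (0 to 1); they miss things now and then, are a little off and sometimes report something else, mostly with a low value. They report only what shows in the picture. A call takes as long as a camera call. They do not tell look-alikes from the thing itself.
- finder.masks_of(picture, thing): "pixels" (480x640 bool, what is visible of it) and "extent" ([left, top, right, bottom] in pixels, round what is visible of it).
The state is a dict: "clock": time; "q": joint angles; "qd": joint speeds; "joint_torque": joint torques, N m; "tool_pos": TCP position; "eef_rot": TCP orientation; "contact_force": force on the tool from outside, world axes, zero at the start; "moment": the same for the moment, N m; "opening": opening from 0.0 (shut) to 1.0 (fully open).
Only numpy, scipy, OpenCV 4.12 (cv2) and the standard library are available. Lean on these libraries where they do the work, as an engineer would, in place of code of your own. Each camera call takes 0.05 s, during which the arm holds its last target. There are 200 camera calls.

## Working session

There is one attempt and no reset: what is moved stays moved. The work goes in short steps, Python scripts to look and compute and a tool call to move; the robot and the scene stay as the last step left them, time stands still between calls to the robot, and variables do not carry over. Pictures are saved under pics/ and viewed, about 12 in all and at most 16, crops included, and the job is handed in when it is done.

Besides the shell and the picture viewer there is one more tool, called after "Call:" as name(argument=value, ...), one argument or row to a line, values as JSON. carry_out: Moves the arm, as the interface text tells. Its arguments: {"type":"object","properties":{"motion":{"type":"array"},"hand":{"type":"number"},"grip_force":{"type":"number"}},"required":["motion"]}

```bash
mkdir -p pics; ls; cat > h.py <<'E'
import numpy as np, cv2
from plant import monitor, snapshot, workorder, finder
def world(p,pix):
    """pix Nx2 (u,v) -> world points using depth"""
    pix=np.asarray(pix); K=np.array([[p['fx'],0,p['cx']],[0,p['fy'],p['cy']],[0,0,1.]])
    z=p['range_z'][pix[:,1],pix[:,0]]; ok=z>0; pix=pix[ok]; z=z[ok]
    n=cv2.undistortPoints(pix.astype(float).reshape(-1,1,2),K,np.array(p['D'],float)).reshape(-1,2)
    c=np.c_[n*z[:,None],z]; R=cv2.Rodrigues(np.array(p['rvec'],float))[0]
    return (c-np.array(p['tvec']).ravel())@R, pix
def maskpts(p,m):
    v,u=np.nonzero(m); return world(p,np.c_[u,v])
E
python3 - <<'E'
from h import *
for n in ['top','side']:
    p=snapshot(n); cv2.imwrite(f'pics/{n}0.png',p['frame'][:,:,::-1])
    print(n,cv2.Rodrigues(np.array(p['rvec'],float))[0].round(2).tolist(),p['tvec'])
    for t in ['blue_tray','yellow_tray','tan_cube','dark_cylinder','blue_jar','white_jar','brass_weight','red_jar','crucible']:
        for d in finder.masks_of(p,t):
            if d['p']<.2: continue
            w,_=maskpts(p,d['pixels'])
            top=np.percentile(w[:,2],98); s=w[w[:,2]>top-.008]
            (cx,cy),wh,a=cv2.minAreaRect((s[:,:2]*1000).astype(np.float32))
            print(t,round(d['p'],2),np.array(d['extent']).astype(int).tolist(),'top',round(top,3),'mid',round(cx),round(cy),np.round(wh),round(a),'rgb',np.median(p['frame'][d['pixels']],0))
s=monitor.get_state(); print(s)
E
```

```text
pics
top [[-0.01, -1.0, -0.01], [-1.0, 0.01, -0.03], [0.03, 0.01, -1.0]] [0.00499945 0.50072346 1.03205084]
blue_tray 0.8 [366, 161, 460, 216] top 0.013 mid 618 -195 [ 89. 179.] 6 rgb [ 40.  83. 165.]
yellow_tray 0.9 [172, 184, 289, 228] top 0.013 mid 585 180 [ 88. 234.] 0 rgb [171. 179.  51.]
tan_cube 0.77 [307, 202, 329, 229] top 0.043 mid 562 4 [39. 39.] 23 rgb [ 38. 141. 128.]
tan_cube 0.64 [255, 281, 282, 300] top 0.043 mid 415 98 [40. 40.] 7 rgb [154. 139. 115.]
dark_cylinder 0.66 [210, 264, 233, 283] top 0.053 mid 452 191 [35. 33.] 89 rgb [99. 93. 82.]
blue_jar 0.72 [452, 264, 483, 293] top 0.061 mid 436 -293 [46. 46.] 90 rgb [ 37.  57. 103.]
white_jar 0.67 [307, 250, 329, 279] top 0.061 mid 468 -1 [46. 46.] 89 rgb [173. 181. 190.]
brass_weight 0.59 [164, 278, 182, 290] top 0.047 mid 429 293 [14. 13.] 33 rgb [159.5 160.  116. ]
red_jar 0.87 [353, 272, 388, 304] top 0.078 mid 419 -104 [54. 54.] 67 rgb [151.  36.  31.]
crucible 0.77 [404, 262, 431, 279] top 0.037 mid 451 -197 [42. 43.] 19 rgb [118. 115. 105.]
side [[0.98, -0.17, -0.01], [-0.08, -0.42, -0.9], [0.15, 0.89, -0.43]]
[... 1322 characters left out ...]
14. 107. 118.]
{'clock': 1.0, 'q': array([ 1.38279213,  0.68908198, -0.19461098,  1.56530668,  0.15730314,
        0.90251277, -0.21507091]), 'qd': array([ 0.00123954,  0.00114317,  0.00045414, -0.00050516, -0.000424  ,
        0.0014568 , -0.00114816]), 'joint_torque': array([ 2.34494638e-05, -5.27496636e+01, -1.26715321e+00, -1.53745276e+01,
       -5.19030530e-02, -6.45496584e-04,  1.47412084e-05]), 'tool_pos': array([ 0.13752462, -0.60969447,  0.30275246]), 'eef_rot': array([9.93853192e-01, 1.10706055e-01, 1.01591894e-05, 3.67794146e-05]), 'contact_force': array([0.08850104, 0.83469807, 0.55394035]), 'moment': array([-0.00498129,  0.03065049,  0.00838418]), 'opening': 1.0044758927473219}
```

```bash
python3 - <<'E'
import cv2
a=cv2.imread('pics/top0.png')[140:330,130:510]; cv2.imwrite('pics/topc.png',cv2.resize(a,None,fx=2.1,fy=2.1,interpolation=cv2.INTER_CUBIC))
E
```

```text
(no output)
```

View pics/topc.png

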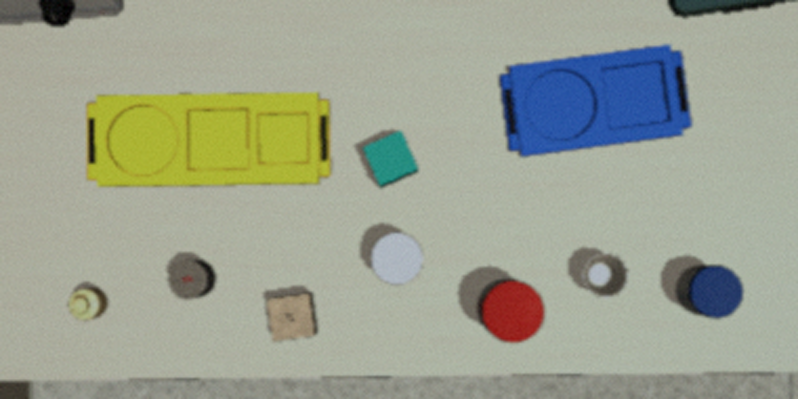

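View pics/side0.png

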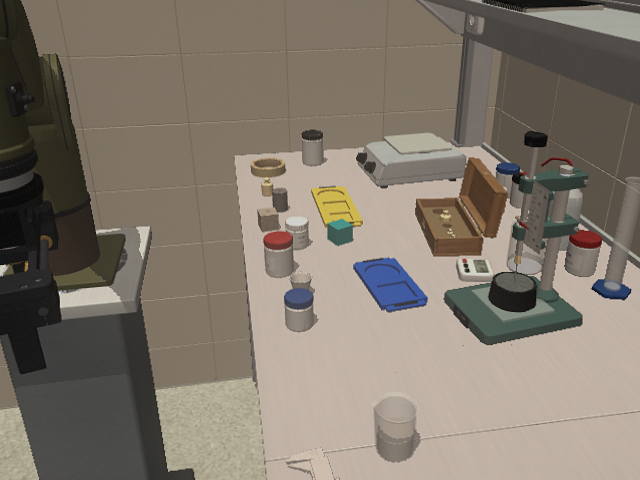

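Two things are shaped like tan_cube. The one at top px (318,215) is turquoise, so it's a look-alike. The one at (268,290) is tan in the enlarged crop, so it's the one I want. Both trays and all seven items show clearly, and their order matches the detections. I plan to keep the jaws along world x, so neighbouring items stay clear.

```bash
cat >> h.py <<'E'
from scipy.spatial.transform import Rotation as Ro
DOWN=Ro.from_matrix(np.array([[0,1,0],[1,0,0],[0,0,-1.]]))  # tool x=+Y, y=+X, z=-Z
def delta(tgt,yaw=0,s=None):
    """tool-frame shift (cm) and turn to reach TCP tgt with jaws along X, turned by world yaw"""
    s=s or monitor.get_state(); R=Ro.from_quat(s['eef_rot'])
    return (R.inv().apply(np.array(tgt)-s['tool_pos'])*100).round(2),(R.inv()*(Ro.from_euler('z',yaw)*DOWN)).as_rotvec().round(3)
E
python3 - <<'E'
from h import *
p=snapshot('top')
for t in ['blue_tray','yellow_tray','tan_cube']:
    for d in finder.masks_of(p,t)[:2]:
        w,_=maskpts(p,d['pixels']); top=.043 if t=='tan_cube' else .011
        s=w[abs(w[:,2]-top)<.006]; print(t,cv2.minAreaRect((s[:,:2]*1000).astype(np.float32)), s.mean(0))
s=monitor.get_state(); print(delta((.437,-.294,.2)))
pos=s['tool_pos'].copy(); R=Ro.from_quat(s['eef_rot']); 
for i in range(8): pos=pos+R.apply([.053,-.008,.006]); R=R*Ro.from_rotvec([0,0,-.168]); print(pos.round(3))
E
```

```text
blue_tray ((618.4335327148438, -194.55657958984375), (88.47199249267578, 178.71665954589844), 6.665490627288818) [ 0.61819253 -0.19446258  0.00868311]
yellow_tray ((584.5835571289062, 179.7877197265625), (234.00552368164062, 87.91938781738281), 89.64546203613281) [0.58475042 0.1799145  0.00889326]
tan_cube ((414.82354736328125, 98.09325408935547), (39.46407699584961, 39.96079635620117), 7.266989231109619) [0.41475038 0.09801394 0.03966244]
tan_cube ((562.6221923828125, 3.806612014770508), (39.850852966308594, 39.80733871459961), 23.25736427307129) [0.56238369 0.00363862 0.03973554]
(array([ 36.16, -24.21,  10.27]), array([ 0.   ,  0.   , -1.349]))
[ 0.187 -0.59   0.297]
[ 0.233 -0.563  0.291]
[ 0.274 -0.528  0.285]
[ 0.308 -0.487  0.279]
[ 0.335 -0.44   0.273]
[ 0.354 -0.39   0.267]
[ 0.364 -0.338  0.261]
[ 0.366 -0.284  0.255]
```

Call:
carry_out(
  motion=[5.3,-0.5,0.6,0,0,-0.168,5.3,-0.5,0.6,0,0,-0.168,5.3,-0.5,0.6,0,0,-0.168,5.3,-0.5,0.6,0,0,-0.168,5.3,-0.5,0.6,0,0,-0.168,5.3,-0.5,0.6,0,0,-0.168,5.3,-0.5,0.6,0,0,-0.168,5.3,-0.5,0.6,0,0,-0.168],
  hand=7,
  grip_force=25,
)

```text
clock: 2.2
tool_pos: [0.383, -0.2977, 0.2548]
eef_rot: [0.707, 0.707, 0.001, 0.001]
contact_force: [0.7, -0.6, 0.8]
opening: 0.793
```

```bash
python3 -c "
from h import *
print(delta((.437,-.294,.2)),monitor.get_state()['tool_pos'])"
```

```text
(array([0.37, 5.39, 5.49]), array([0.002, 0.   , 0.001])) [ 0.38301866 -0.29772063  0.25482268]
```

Call:
carry_out(
  motion=[0.4,5.4,1.5,0,0,0,0,0,5,0,0,0,0,0,5,0,0,0,0,0,4,0,0,0,0,0,2,0,0,0,0,0,0,0,0,0],
)

```text
clock: 2.95
tool_pos: [0.4355, -0.2952, 0.0786]
eef_rot: [0.709, 0.706, -0.001, -0.001]
contact_force: [-0.7, -0.2, 0.8]
opening: 0.794
```

Call:
carry_out(
  motion=[0,0,0,0,0,0,0,0,0,0,0,0,0,0,0,0,0,0,0,0,0,0,0,0,0,0,0,0,0,0],
  hand=3.5,
)

```text
clock: 3.58
tool_pos: [0.4361, -0.296, 0.0807]
eef_rot: [0.709, 0.705, -0.0, 0.001]
contact_force: [-1.1, -0.8, 6.9]
opening: 0.529
```

Call:
carry_out(
  motion=[0,0,-3,0,0,0,0,0,-5,0,0,0,3,1,-4,0,0,0,5,2,0,0,0,0,5,1.5,0,0,0,0,5,1.5,0,0,0,0,5,1.5,0,0,0,0,5,1.5,0,0,0,0],
)

```text
clock: 4.58
tool_pos: [0.5275, -0.0146, 0.1998]
eef_rot: [0.709, 0.705, -0.0, 0.0]
contact_force: [0.2, -0.4, -2.3]
opening: 0.523
```

Call:
carry_out(
  motion=[5,1.5,0,0,0,0,5,1.5,0,0,0,0,5,1.5,0,0,0,0,5,1.0,0,0,0,0,3.5,0,0,0,0,0,0,0,0,0,0,0,0,0,0,0,0,0],
)

```text
clock: 5.45
tool_pos: [0.5832, 0.2172, 0.1994]
eef_rot: [0.709, 0.705, -0.001, 0.0]
contact_force: [0.1, -1.6, -2.1]
opening: 0.528
```

```bash
python3 -c "
from h import *
s=monitor.get_state();print(delta((.585,.243,.11)),s['tool_pos'],s['q'].round(2))
p=snapshot('side');cv2.imwrite('pics/s1.png',cv2.resize(p['frame'][130:330,200:440,::-1],None,fx=2.5,fy=2.5))"
```

```text
(array([2.6 , 0.17, 8.93]), array([-0.001,  0.002, -0.006])) [0.5832253  0.21720409 0.19938608] [-0.24  0.83 -0.35  1.66  0.4   0.73 -0.79]
```

View pics/s1.png

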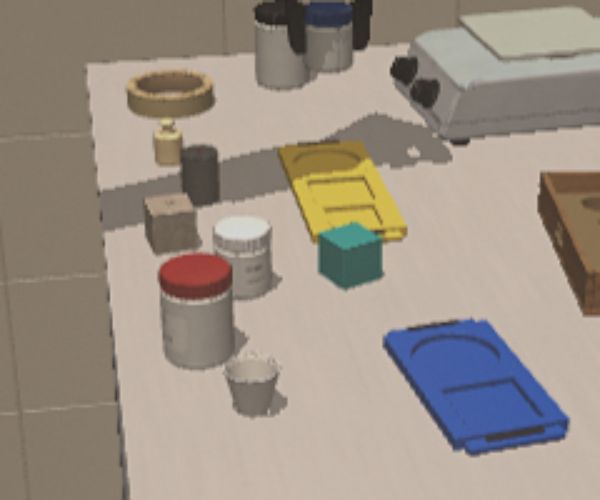

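The blue jar is held between the fingers and the red jar and crucible haven't moved. The balance stands near the yellow tray, so I'll check its height before lowering.

```bash
python3 -c "
from h import *
p=snapshot('side');v,u=np.mgrid[0:480,0:640]
w,_=world(p,np.c_[u.ravel(),v.ravel()])
for x in np.arange(.62,.8,.02):
  m=(abs(w[:,0]-x)<.01)&(w[:,1]>.14)&(w[:,1]<.3); print(round(x,2),m.sum(),np.percentile(w[m][:,2],[50,90,98]).round(3))
"
```

```text
0.62 961 [0.226 0.451 0.47 ]
0.64 393 [0.222 0.458 0.47 ]
0.66 420 [0.206 0.245 0.246]
0.68 243 [0.001 0.244 0.246]
0.7 266 [0.002 0.048 0.06 ]
0.72 421 [0.023 0.062 0.073]
0.74 408 [0.021 0.077 0.081]
0.76 413 [0.025 0.081 0.085]
0.78 436 [0.03  0.085 0.1  ]
0.8 368 [0.041 0.095 0.1  ]
```

Call:
carry_out(
  motion=[2.6,0.2,0,0,0,0,0,0,4,0,0,0,0,0,4,0,0,0,0,0,2,0,0,0,0,0,0.7,0,0,0,0,0,0.6,0,0,0,0,0,0,0,0,0],
)

```text
clock: 6.42
tool_pos: [0.586, 0.2448, 0.0874]
eef_rot: [0.709, 0.705, 0.001, 0.0]
contact_force: [0.1, 0.2, -1.4]
opening: 0.527
```

```bash
python3 -c "
from h import *
s=monitor.get_state();print(delta((.585,.243,.0847)),s['tool_pos'],s['contact_force'])"
```

```text
(array([-0.18, -0.1 ,  0.27]), array([ 0.001, -0.   , -0.005])) [0.58602907 0.24476022 0.08738468] [ 0.14390116  0.15480326 -1.39229836]
```

Lower the last 2 mm, release, and go up.

Call:
carry_out(
  motion=[-0.2,-0.1,0.2,0,0,0,0,0,0,0,0,0],
)

```text
clock: 6.68
tool_pos: [0.5847, 0.2424, 0.0851]
eef_rot: [0.709, 0.705, 0.0, 0.0]
contact_force: [-0.5, 0.0, -1.1]
opening: 0.529
```

Call:
carry_out(
  motion=[0,0,0,0,0,0,0,0,0,0,0,0,0,0,0,0,0,0,0,0,-5,0,0,0,0,0,-5,0,0,0,0,0,0,0,0,0],
  hand=6.8,
)

```text
clock: 7.42
tool_pos: [0.5867, 0.2441, 0.1889]
eef_rot: [0.709, 0.705, 0.004, 0.001]
contact_force: [-0.6, 0.3, -1.5]
opening: 0.772
```

```bash
python3 -c "
from h import *
s=monitor.get_state();print(s['opening'],s['contact_force'],delta((.430,.291,.18)),s['tool_pos'])
p=snapshot('side')
for t in ['blue_jar','brass_weight','dark_cylinder']:
  for d in finder.masks_of(p,t)[:2]:
    w,_=maskpts(p,d['pixels']);top=np.percentile(w[:,2],97);q=w[w[:,2]>top-.008];print(t,d['p'],d['extent'],top,cv2.minAreaRect((q[:,:2]*1000).astype(np.float32)))
"
```

```text
0.7724935906227318 [-0.61317886  0.3083295  -1.47813178] (array([  4.61, -15.7 ,   0.79]), array([ 0.007, -0.004, -0.005])) [0.58670739 0.24406109 0.18887266]
blue_jar 0.62 [322.1, 171.9, 339.0, 202.1] 0.0649117736508512 ((589.468017578125, 241.60789489746094), (51.31147766113281, 43.56517791748047), 63.464962005615234)
brass_weight 0.63 [289.7, 271.6, 311.7, 298.0] 0.03650936599347213 ((452.8485412597656, -197.33441162109375), (45.32087707519531, 36.78616714477539), 81.79341125488281)
brass_weight 0.56 [262.8, 180.0, 272.9, 197.4] 0.04608727352771377 ((432.3175354003906, 290.1491394042969), (17.913150787353516, 12.664789199829102), 84.16287231445312)
dark_cylinder 0.57 [270.4, 188.5, 287.2, 213.7] 0.0526419164533671 ((453.9121398925781, 188.71214294433594), (38.041229248046875, 33.63782501220703), 83.29534912109375)
```

Call:
carry_out(
  motion=[1.6,-5.2,0.5,0,0,0,1.5,-5.2,0.5,0,0,0,1.5,-5.3,0.5,0,0,0,0,0,3.5,0,0,0,0,0,3.5,0,0,0,0,0,2,0,0,0,0,0,0,0,0,0],
  hand=6,
)

```text
clock: 8.5
tool_pos: [0.4264, 0.2886, 0.0775]
eef_rot: [0.709, 0.706, -0.003, -0.0]
contact_force: [-0.4, -0.1, 0.4]
opening: 0.681
```

```bash
python3 -c "
from h import *
s=monitor.get_state();print(delta((.430,.2915,.074)),s['tool_pos'])"
```

```text
(array([0.3 , 0.36, 0.35]), array([-0.004,  0.004, -0.004])) [0.42637074 0.28856443 0.07751131]
```

Call:
carry_out(
  motion=[0.3,0.4,0.3,0,0,0,0,0,0,0,0,0],
)

```text
clock: 8.75
tool_pos: [0.4326, 0.293, 0.0772]
eef_rot: [0.709, 0.705, 0.001, -0.0]
contact_force: [0.6, 0.3, 0.5]
opening: 0.682
```

Call:
carry_out(
  motion=[0,0,0,0,0,0,0,0,0,0,0,0,0,0,0,0,0,0,0,0,0,0,0,0,0,0,0,0,0,0,0,0,0,0,0,0],
  hand=1.5,
  grip_force=30,
)

```text
clock: 9.5
tool_pos: [0.4315, 0.2924, 0.0768]
eef_rot: [0.709, 0.705, -0.0, -0.0]
contact_force: [-2.2, -0.6, 4.3]
opening: 0.33
```

Call:
carry_out(
  motion=[0,0,-4,0,0,0,0,0,-5,0,0,0,-4.6,3.8,0,0,0,0,-4.6,3.8,0,0,0,0,-4.6,3.8,0,0,0,0,-4.7,3.9,0,0,0,0,0,0,0,0,0,0,0,0,0,0,0,0],
)

```text
clock: 10.5
tool_pos: [0.5835, 0.1067, 0.1661]
eef_rot: [0.709, 0.705, -0.0, -0.001]
contact_force: [-1.0, 0.6, -2.5]
opening: 0.329
```

```bash
python3 -c "
from h import *
s=monitor.get_state();print(s['opening'],delta((.585,.107,.081)),s['tool_pos'])"
```

```text
0.32940027093431906 (array([0.03, 0.16, 8.51]), array([-0.001, -0.001, -0.006])) [0.58346144 0.10667803 0.16613639]
```

Call:
carry_out(
  motion=[0,0.1,3.5,0,0,0,0,0,3,0,0,0,0,0,1.2,0,0,0,0,0,0.5,0,0,0,0,0,0.3,0,0,0,0,0,0,0,0,0],
)

```text
clock: 11.25
tool_pos: [0.5852, 0.1068, 0.0823]
eef_rot: [0.709, 0.705, 0.0, 0.0]
contact_force: [0.4, 0.6, -2.4]
opening: 0.326
```

Call:
carry_out(
  motion=[0,0,0,0,0,0,0,0,0,0,0,0,0,0,0,0,0,0,0,0,-5,0,0,0,0,0,-5,0,0,0,0,0,0,0,0,0],
  hand=5.8,
)

```text
clock: 12.0
tool_pos: [0.5871, 0.1075, 0.1856]
eef_rot: [0.709, 0.705, 0.004, 0.002]
contact_force: [-0.1, -0.2, -0.4]
opening: 0.662
```

```bash
python3 -c "
from h import *
s=monitor.get_state();print(s['opening'],delta((.4535,.190,.18)),s['tool_pos'])
p=snapshot('side')
cv2.imwrite('pics/s2.png',cv2.resize(p['frame'][130:330,200:440,::-1],None,fx=2.5,fy=2.5))"
```

```text
0.6615675368237887 (array([  8.18, -13.41,   0.47]), array([ 0.008, -0.002, -0.005])) [0.58708169 0.10746729 0.18556187]
```

View pics/s2.png

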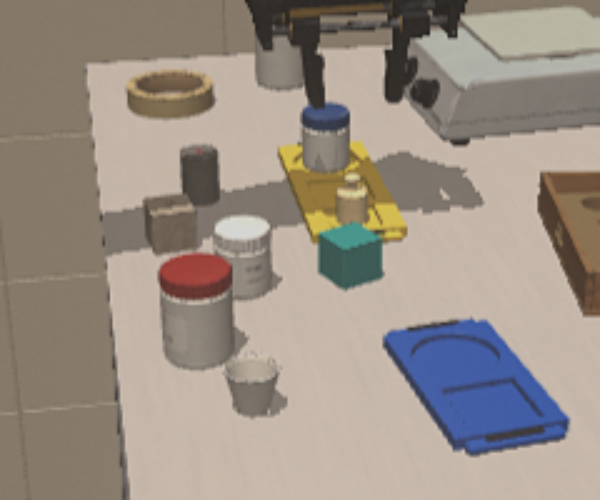

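The weight at (350,200) and the blue jar at (325,140) stand upright in the yellow tray. The cylinder is next.

Call:
carry_out(
  motion=[2.8,-4.4,0,0,0,0,2.7,-4.5,0.5,0,0,0,2.7,-4.5,0,0,0,0,0,0,3.5,0,0,0,0,0,4,0,0,0,0,0,2.5,0,0,0,0,0,0,0,0,0],
)

```text
clock: 12.92
tool_pos: [0.4497, 0.1886, 0.0745]
eef_rot: [0.709, 0.706, -0.003, -0.0]
contact_force: [-0.6, 0.0, 0.7]
opening: 0.653
```

```bash
python3 -c "
from h import *
s=monitor.get_state();print(delta((.4535,.190,.077)),s['tool_pos'])"
```

```text
(array([ 0.14,  0.38, -0.26]), array([-0.004,  0.003, -0.004])) [0.44966124 0.18864895 0.07446094]
```

Call:
carry_out(
  motion=[0.1,0.3,-0.2,0,0,0,0,0,0,0,0,0],
)

```text
clock: 13.18
tool_pos: [0.4552, 0.1905, 0.0798]
eef_rot: [0.709, 0.705, 0.001, 0.0]
contact_force: [-0.1, 0.0, 0.4]
opening: 0.661
```

Call:
carry_out(
  motion=[0,0,0,0,0,0,0,0,0,0,0,0,0,0,0,0,0,0,0,0,0,0,0,0,0,0,0,0,0,0],
  hand=2,
)

```text
clock: 13.8
tool_pos: [0.4541, 0.1902, 0.079]
eef_rot: [0.709, 0.705, -0.0, 0.0]
contact_force: [-1.9, -1.0, 5.9]
opening: 0.402
```

Call:
carry_out(
  motion=[0,0,-4,0,0,0,0,0,-5,0,0,0,-0.5,3.3,0,0,0,0,-0.5,3.3,0,0,0,0,-0.5,3.3,0,0,0,0,-0.5,3.3,0,0,0,0,0,0,0,0,0,0,0,0,0,0,0,0],
)

```text
clock: 14.8
tool_pos: [0.5851, 0.1696, 0.1681]
eef_rot: [0.709, 0.705, -0.001, -0.001]
contact_force: [-0.1, 0.2, -0.8]
opening: 0.401
```

```bash
python3 -c "
from h import *
s=monitor.get_state();print(s['opening'],delta((.585,.170,.083)),s['tool_pos'])"
```

```text
0.4012283901966332 (array([0.04, 0.01, 8.51]), array([-0.002,  0.   , -0.005])) [0.58509684 0.16961197 0.16811376]
```

Call:
carry_out(
  motion=[0,0,3.5,0,0,0,0,0,3,0,0,0,0,0,1.1,0,0,0,0,0,0.5,0,0,0,0,0,0.3,0,0,0,0,0,0,0,0,0],
)

```text
clock: 15.55
tool_pos: [0.5865, 0.1698, 0.0854]
eef_rot: [0.709, 0.705, 0.0, 0.0]
contact_force: [0.0, 0.8, -1.7]
opening: 0.4
```

Call:
carry_out(
  motion=[0,0,0,0,0,0,0,0,0,0,0,0,0,0,0,0,0,0,0,0,-5,0,0,0,0,0,-5,0,0,0,0,0,0,0,0,0],
  hand=6,
)

```text
clock: 16.3
tool_pos: [0.5883, 0.1708, 0.1887]
eef_rot: [0.709, 0.705, 0.004, 0.001]
contact_force: [-0.5, -0.0, -1.0]
opening: 0.679
```

```bash
python3 -c "
from h import *
s=monitor.get_state();print(s['opening'],delta((.416,.097,.18),.127),s['tool_pos'])"
```

```text
0.6787423125987951 (array([ -7.47, -17.2 ,   0.72]), array([ 0.008, -0.003, -0.132])) [0.58833306 0.17078311 0.18869596]
```

Call:
carry_out(
  motion=[-1.9,-4.3,0,0,0,0,-1.9,-4.3,0,0,0,0,-1.9,-4.3,0,0,0,0,-1.8,-4.3,0,0,0,-0.13,0,0,4,0,0,0,0,0,4,0,0,0,0,0,2.5,0,0,0,0,0,0,0,0,0],
)

```text
clock: 17.3
tool_pos: [0.4179, 0.0931, 0.1161]
eef_rot: [0.661, 0.75, -0.003, 0.005]
contact_force: [-0.3, 0.5, -0.4]
opening: 0.681
```

```bash
python3 -c "
from h import *
s=monitor.get_state();print(delta((.416,.097,.074),.127),s['tool_pos'])"
```

```text
(array([ 0.46, -0.15,  4.2 ]), array([ 0.002,  0.012, -0.001])) [0.41789936 0.09307028 0.11610498]
```

Call:
carry_out(
  motion=[0.4,-0.1,1.5,0,0,0,0,0,1.5,0,0,0,0,0,1.2,0,0,0,0,0,0,0,0,0],
)

```text
clock: 17.8
tool_pos: [0.4167, 0.0953, 0.0764]
eef_rot: [0.662, 0.749, -0.004, 0.005]
contact_force: [0.1, 0.1, 0.7]
opening: 0.683
```

```bash
python3 -c "
from h import *
s=monitor.get_state();print(delta((.416,.097,.074),.127),s['tool_pos'])"
```

```text
(array([ 0.18, -0.05,  0.24]), array([ 0.001,  0.013, -0.004])) [0.41668694 0.09534741 0.0764086 ]
```

Call:
carry_out(
  motion=[0.1,0,0.2,0,0.012,0,0,0,0,0,0,0],
)

```text
clock: 18.05
tool_pos: [0.4172, 0.0966, 0.0751]
eef_rot: [0.662, 0.75, 0.001, 0.002]
contact_force: [0.6, -0.2, -0.6]
opening: 0.68
```

Call:
carry_out(
  motion=[0,0,0,0,0,0,0,0,0,0,0,0,0,0,0,0,0,0,0,0,0,0,0,0,0,0,0,0,0,0],
  hand=2.5,
)

```text
clock: 18.68
tool_pos: [0.417, 0.0968, 0.0749]
eef_rot: [0.662, 0.75, 0.001, 0.001]
contact_force: [-0.5, -0.3, 4.8]
opening: 0.452
```

Call:
carry_out(
  motion=[0,0,-3,0,0,0,0,0,-4,0,0,0,0,0,-4,0,0,0,0,0,0,0,0,0],
)

```text
clock: 19.18
tool_pos: [0.4229, 0.0966, 0.1622]
eef_rot: [0.664, 0.748, 0.008, 0.01]
contact_force: [0.9, 0.3, -2.4]
opening: 0.455
```

```bash
python3 -c "
from h import *
s=monitor.get_state();print(s['opening'],delta((.624,-.234,.18),.12),s['tool_pos'])"
```

```text
0.4546892205193728 (array([-35.21,  16.09,  -1.22]), array([ 0.026,  0.004, -0.001])) [0.42293674 0.09658685 0.16224517]
```

Call:
carry_out(
  motion=[0,0,-1,0,0,0,-5,2.3,0,0,0,0,-5,2.3,0,0,0,0,-5,2.3,0,0,0,0,-5,2.3,0,0,0,0,-5,2.3,0,0,0,0,-5,2.3,0,0,0,0,-5,2.3,0,0,0,0],
)

```text
clock: 20.18
tool_pos: [0.6238, -0.2344, 0.174]
eef_rot: [0.664, 0.748, 0.005, 0.009]
contact_force: [1.5, 0.3, -2.7]
opening: 0.451
```

Call:
carry_out(
  motion=[0,0,0,0,0,0,0,0,0,0,0,0],
)

```text
clock: 20.42
tool_pos: [0.6228, -0.2313, 0.1743]
eef_rot: [0.663, 0.748, 0.006, 0.008]
contact_force: [-0.9, 1.6, -2.1]
opening: 0.45
```

```bash
python3 -c "
from h import *
s=monitor.get_state();print(s['opening'],delta((.624,-.234,.079),.12),s['tool_pos'])"
```

```text
0.4497630624666296 (array([-0.23, -0.11,  9.53]), array([0.02 , 0.005, 0.   ])) [ 0.622843   -0.23133317  0.17429237]
```

Call:
carry_out(
  motion=[-0.2,-0.1,3.5,0.02,0.005,0,0,0,3,0,0,0,0,0,1.6,0,0,0,0,0,0.8,0,0,0,0,0,0.3,0,0,0,0,0,0,0,0,0],
)

```text
clock: 21.18
tool_pos: [0.6243, -0.2338, 0.0849]
eef_rot: [0.663, 0.748, 0.001, 0.001]
contact_force: [0.1, -0.8, -1.5]
opening: 0.453
```

```bash
python3 -c "
from h import *
s=monitor.get_state();print(s['opening'],delta((.624,-.234,.079),.12),s['tool_pos'])"
```

```text
0.4526617189521812 (array([-0.01, -0.03,  0.59]), array([0.003, 0.   , 0.   ])) [ 0.62426465 -0.23382712  0.08494513]
```

Call:
carry_out(
  motion=[0,0,0.3,0,0,0,0,0,0.2,0,0,0,0,0,0,0,0,0],
)

```text
clock: 21.55
tool_pos: [0.6237, -0.2339, 0.0792]
eef_rot: [0.663, 0.748, 0.001, 0.001]
contact_force: [1.0, -0.5, -0.7]
opening: 0.448
```

Call:
carry_out(
  motion=[0,0,0,0,0,0,0,0,0,0,0,0,0,0,0,0,0,0,0,0,-5,0,0,0,0,0,-5,0,0,0,0,0,0,0,0,0],
  hand=6.5,
)

```text
clock: 22.3
tool_pos: [0.6262, -0.2338, 0.1838]
eef_rot: [0.663, 0.748, 0.003, 0.004]
contact_force: [0.8, 0.1, 0.1]
opening: 0.738
```

```bash
python3 -c "
from h import *
s=monitor.get_state();print(s['opening'],delta((.469,-.001,.18),.0),s['tool_pos'])
p=snapshot('side')
cv2.imwrite('pics/s3.png',cv2.resize(p['frame'][130:330,200:440,::-1],None,fx=2.5,fy=2.5))"
```

```text
0.7384927388415031 (array([ 25.  , -12.82,   0.19]), array([0.01 , 0.002, 0.12 ])) [ 0.62622334 -0.23379511  0.1838119 ]
```

View pics/s3.png

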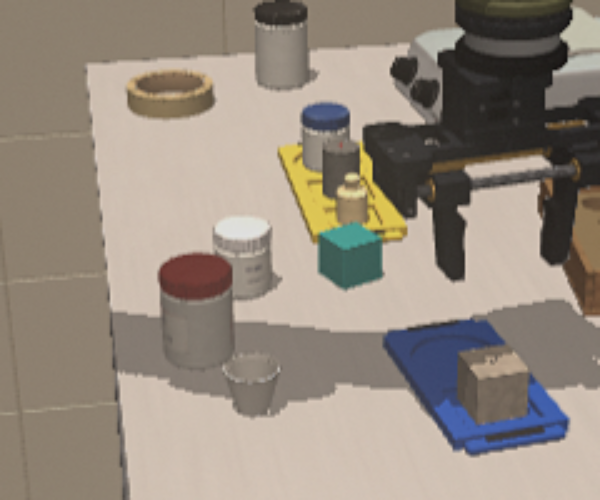

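The tan cube is in the blue tray's square recess at (492,385). Yellow holds three upright items. The white jar is last.

Call:
carry_out(
  motion=[5,-2.6,0,0,0,0,5,-2.6,0,0,0,0,5,-2.6,0,0,0,0,5,-2.5,0,0,0,0,5,-2.5,0,0,0,0,0,0,0,0,0,0.12,0,0,0,0,0,0],
)

```text
clock: 23.22
tool_pos: [0.4657, -0.001, 0.1781]
eef_rot: [0.706, 0.708, -0.0, 0.0]
contact_force: [-0.2, -0.5, -0.2]
opening: 0.738
```

```bash
python3 -c "
from h import *
s=monitor.get_state();print(s['opening'],delta((.469,-.001,.08),.0),s['tool_pos'])"
```

```text
0.7384678460455204 (array([0.  , 0.33, 9.81]), array([-0.   ,  0.001,  0.003])) [ 0.46574863 -0.00097006  0.1781441 ]
```

Call:
carry_out(
  motion=[0,0.3,3,0,0,0,0,0,3,0,0,0,0,0,2.5,0,0,0,0,0,1.3,0,0,0,0,0,0,0,0,0],
)

```text
clock: 23.85
tool_pos: [0.4693, -0.0018, 0.0796]
eef_rot: [0.707, 0.708, -0.001, 0.0]
contact_force: [0.3, -0.4, 0.8]
opening: 0.736
```

Call:
carry_out(
  motion=[0,0,0,0,0,0,0,0,0,0,0,0,0,0,0,0,0,0,0,0,0,0,0,0,0,0,0,0,0,0],
  hand=3.5,
)

```text
clock: 24.48
tool_pos: [0.4699, -0.0013, 0.0813]
eef_rot: [0.707, 0.707, 0.001, 0.001]
contact_force: [-0.0, -0.6, 4.7]
opening: 0.528
```

Call:
carry_out(
  motion=[0,0,-3,0,0,0,0,0,-4,0,0,0,0,0,-4,0,0,0,-4,3.7,0,0,0,0,-4,3.7,0,0,0,0,-4,3.7,0,0,0,0,-4,3.7,0,0,0,0,0,0,0,0,0,0],
)

```text
clock: 25.48
tool_pos: [0.619, -0.1661, 0.1901]
eef_rot: [0.71, 0.704, 0.0, 0.002]
contact_force: [-0.9, -0.6, -1.5]
opening: 0.522
```

```bash
python3 -c "
from h import *
s=monitor.get_state();print(s['opening'],delta((.6155,-.1615,.085),.0),s['tool_pos'])"
```

```text
0.5222914727082646 (array([ 0.48, -0.39, 10.51]), array([ 0.004,  0.002, -0.008])) [ 0.61901296 -0.16613548  0.19008349]
```

Call:
carry_out(
  motion=[0.4,-0.3,3.5,0,0,0,0,0,3.5,0,0,0,0,0,2,0,0,0,0,0,0.8,0,0,0,0,0,0.4,0,0,0,0,0,0,0,0,0],
)

```text
clock: 26.22
tool_pos: [0.6152, -0.157, 0.0899]
eef_rot: [0.707, 0.707, 0.001, 0.001]
contact_force: [-0.4, -0.9, -0.6]
opening: 0.528
```

```bash
python3 -c "
from h import *
s=monitor.get_state();print(s['opening'],delta((.6155,-.1615,.0855),.0),s['tool_pos'])"
```

```text
0.5281131290016338 (array([-0.46,  0.02,  0.44]), array([ 0.003, -0.   ,  0.   ])) [ 0.6152411  -0.15695029  0.089925  ]
```

Call:
carry_out(
  motion=[-0.4,0,0.1,0,0,0,0,0,0.3,0,0,0,0,0,0,0,0,0],
)

```text
clock: 26.6
tool_pos: [0.615, -0.1615, 0.0855]
eef_rot: [0.707, 0.707, 0.001, 0.001]
contact_force: [0.8, -0.8, -0.3]
opening: 0.532
```

Call:
carry_out(
  motion=[0,0,0,0,0,0,0,0,0,0,0,0,0,0,0,0,0,0,0,0,-5,0,0,0,0,0,-5,0,0,0,0,-5,-3,0,0,0,0,-5,0,0,0,0],
  hand=7,
)

```text
clock: 27.48
tool_pos: [0.5149, -0.1606, 0.2174]
eef_rot: [0.707, 0.707, 0.003, 0.003]
contact_force: [-0.1, -0.2, -0.4]
opening: 0.791
```

Call:
carry_out(
  motion=[-5,-3,0,0,0,0,-5,0,0,0,0,0,-5,0,0,0,0,0,-5,0,0,0,0,0,-5,0,0,0,0,0,0,0,0,0,0,0],
)

```text
clock: 28.22
tool_pos: [0.4827, -0.4163, 0.2141]
eef_rot: [0.71, 0.704, -0.0, 0.001]
contact_force: [-0.4, 0.2, -0.0]
opening: 0.799
```

```bash
python3 - <<'E'
from h import *
print(monitor.get_state()['tool_pos'])
for n in ['top','side']:
    p=snapshot(n); cv2.imwrite(f'pics/{n}9.png',cv2.resize(p['frame'][140:330,130:510,::-1],None,fx=2.1,fy=2.1))
    T={'b':(.6195,-.1955,.116),'y':(.585,.180,-.006)}
    for t,k in [('tan_cube','b'),('white_jar','b'),('dark_cylinder','y'),('blue_jar','y'),('brass_weight','y'),('red_jar',''),('crucible','')]:
        for d in finder.masks_of(p,t)[:2]:
            w,_=maskpts(p,d['pixels'])
            top=np.percentile(w[:,2],97); s=w[w[:,2]>top-.008]
            c=np.array(cv2.minAreaRect((s[:,:2]*1000).astype(np.float32))[0])/1000
            if k: a=T[k]; c=Ro.from_euler('z',-a[2]).apply([c[0]-a[0],c[1]-a[1],0])[:2]
            print(n,t,round(d['p'],2),'top',round(top,3),(c*1000).round())
E
```

```text
[ 0.48272743 -0.41630492  0.21406969]
top tan_cube 0.96 top 0.043 [-34. 204.]
top tan_cube 0.81 top 0.046 [ -1. -38.]
top white_jar 0.7 top 0.065 [-1. 34.]
top dark_cylinder 0.74 top 0.057 [  0. -10.]
top blue_jar 0.74 top 0.065 [-2. 65.]
top blue_jar 0.26 top 0.037 [-132. -377.]
top brass_weight 0.76 top 0.051 [  0. -72.]
top red_jar 0.75 top 0.078 [ 420. -104.]
top crucible 0.66 top 0.037 [ 450. -196.]
top crucible 0.46 top 0.065 [584. 245.]
side tan_cube 0.6 top 0.242 [-164. -218.]
side tan_cube 0.59 top 0.046 [  0. -41.]
side white_jar 0.83 top 0.064 [ 8. 25.]
side blue_jar 0.65 top 0.064 [  -3. -461.]
side brass_weight 0.63 top 0.013 [  26. -455.]
side brass_weight 0.16 top 0.077 [-178. -444.]
side red_jar 0.67 top 0.077 [ 401. -261.]
side crucible 0.62 top 0.036 [ 451. -198.]
side crucible 0.31 top 0.077 [ 408. -263.]
```

View pics/top9.png

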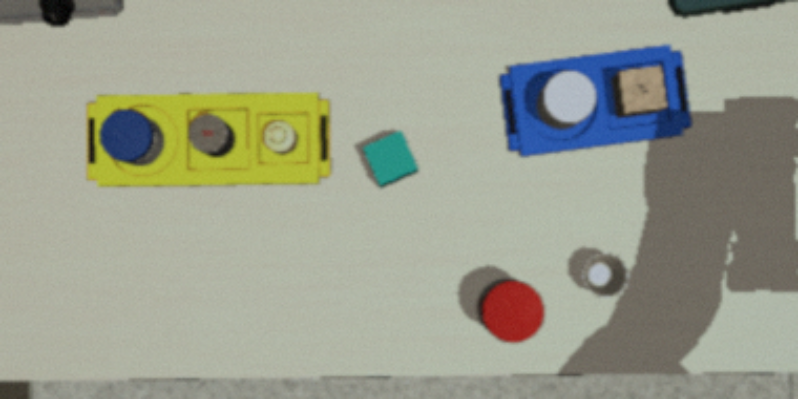

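View pics/side9.png

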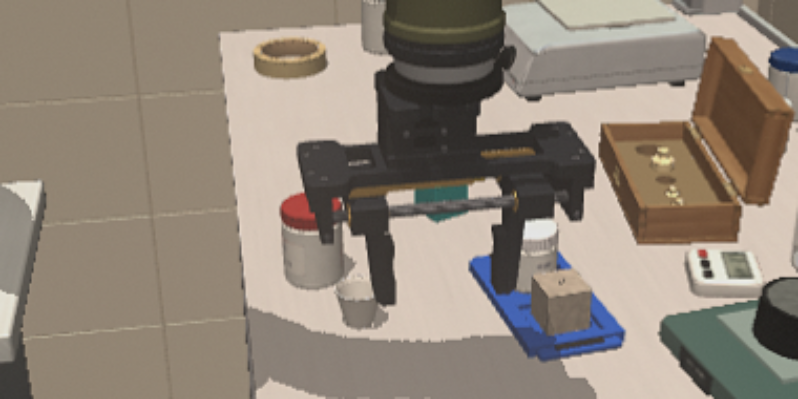

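All five stand in their recesses, with top-view offsets of about 2 mm or less. Red jar and crucible are unmoved and the arm is clear, so I'm handing in.

```bash
python3 -c "
from h import *
print(workorder.finish_job())"
```

```text
the job is handed in; nothing more can be done
None
```

I made up both kits and handed the job in at about 28 s on the robot's clock. Blue tray: tan cube and white-lidded jar. Yellow tray: dark cylinder, blue-lidded jar and brass weight. I used the tan cube and left the turquoise look-alike where it was.

**Passed:** in the last top picture, each item was within about 2 mm of its recess centre. Their tops read 4–5 mm higher than on the bench, as they should with items fully down on the 4 mm recess floors. The red jar and crucible were within about 1 mm of where they started.

**Disagreed:** the last side picture gave some wrong positions because the gripper hid the yellow tray and parts of other items. It put the white jar 8 to 9 mm off along each tray axis and missed the red jar's position entirely. I went by the top view, which was clear. Earlier side pictures showed the blue jar, weight, cylinder and cube upright in their recesses.

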